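Clear the gas tank and hold the spring point pull at its mark

ROBOT

A 7-joint arm with a two-finger parallel gripper is mounted at the origin on a cart in front of the work surface, level with it; the furniture and walls round the work are solid. World frame = base frame: x ahead of the robot, y to its left, z up, the work surface at z = 0. Lengths are in m, angles in rad, forces in N, time in s.
With the tool pointing down it reaches from about 0.4 to 0.9 m from the base axis. Payload 5.6 kg.
Tool frame: the origin (TCP) lies at the very end of the fingers, on their centre line; the grasp point (between the pads) lies 19 mm behind it (env.grip_point_offset is the distance from the TCP to the grasp point, in m); z points along the fingers, y is the line along which they close (so a half turn about z gives the same grasp; the last joint's range is limited). The gripper opens to 92 mm and grips with 3 to 60 N. Pads are 20 mm wide; open, the fingers measure 128 mm over their backs; the gripper's body (75 mm by 189 mm) begins 69 mm behind the grasp point.
Start: joints at [-1.178, 0.468, -0.012, 1.603, 0.006, 1.071, -0.056], TCP at [0.274, 0.589, 0.215] pointing down, gripper open.
Joint ranges: [-2.53, 2.53], [-0.31, 2.02], [-1.57, 1.55], [0.28, 2.44], [-1.29, 4.43], [0.15, 1.84], [-2.92, 2.92]. Speed limits (rad/s): [2.57, 2.57, 3.14, 3.14, 3.14, 3.14, 3.14].

INTERFACE

Orientations are given as a rotation vector (axis times angle).
In Python, from rig import env gives the robot as it stands. The module is installed in compiled form; this text tells all that it offers.
- The arm moves only by the tool move_arm, never from a script. Its arguments are lists of equal length, an entry for each row: "delta_pos": the shift along the tool's x, y, z in mm, a list of three; "yaw": the turn about the tool's z in rad. A call has exactly 10 rows; each row shifts and turns the commanded pose from where the row before left it, along the tool's axes as they then stand; what a row does not reach is not made up. A row lasts 1/8 s, in which the tool goes at most 62.5 mm and 10.7 degrees, less where a joint would pass 70% of its speed; a pose out of reach is approached as far as the arm can. A call with a gripper value outside its range is refused whole. "hand" is the opening, from 0 (shut) to 1 (fully open), set as the call begins (left out, the last holds). The fingers move at their own pace and stop on an object; "newtons" is the grip in N (left out, the last holds). Time passes only in rows, so rows that do not move let the fingers close, or fill a call up. It gives the time, the measured TCP pose, the force, the opening and the grip force at its end, in the units of the state.
- env.observe(): the state, without advancing time (a new reading comes with each control period).
- env.camera(name): name is "scene" or "top" or "wrist"; returns a dict with "image" (480x640x3 uint8, red, green, blue), "range_z" (480x640 float32, m along the optical axis (not along the pixel's ray), 0 where there is no reading), "fx", "fy", "cx", "cy" (pixels), "origin" and "rotation" of the camera in the world; the wrist camera has in their place "tool_from_camera" (4x4, takes a point from camera to tool coordinates, whose origin is the TCP and whose axes are the flange's). Camera axes: x right, y down, z forward; pixel columns grow to the right and rows downward; lengths in m; the calibration is good to about 2 mm. The wrist camera is an equidistant fisheye: a pixel r from the principal point sees the ray r / f radians off the axis. A picture is of the moment at which its call begins: read the wrist's pose just before it.
- env.hand_in(): hands the job in; it is judged then, once.
Trained networks look in the newest picture that a camera, given by its name, has taken for a name from the list of things; names that differ only in an ending like _2 or _b are one class to them, and where a whole thing is asked for, a point or a joint stands for the part that bears it (a point fixed in the world has none). Each returns a list of dicts, best first, with "conf" (0 to 1); they miss things now and then, are a little off and sometimes report something else, mostly with a low value. They report only what shows in the picture. A call takes as long as a camera call. They do not tell look-alikes from the thing itself.
- env.recognise(label, camera): "pixel" ([column, row] in pixels, amid what is visible of it).
- env.silhouettes(label, camera): "pixels" (480x640 bool, what is visible of it) and "pixel" ([column, row] in pixels, amid what is visible of it).
- env.spot_point(label, camera): "pixel" ([column, row] in pixels: a listed point, or the origin of a listed thing).
The state is a dict: "time": time; "joint_pos": joint angles; "qvel": joint speeds; "joint_efforts": joint torques, N m; "tcp_pos": TCP position; "orientation": TCP orientation; "ft_force": force on the tool from outside, world axes, zero at the start; "wrist_torque": the same for the moment, N m; "gripper_width": finger opening in m; "grasp_force": force on a finger pad.
Only numpy, scipy, OpenCV 4.12 (cv2) and the standard library are available. Lean on these libraries where they do the work, as an engineer would, in place of code of your own. Each camera call takes 0.05 s, during which the arm holds its last target. There are 200 camera calls.

TASK

The white gas tank is standing in the path of the point pull's orange grip: first set it upright on the middle of the bare concrete plinth and let go of it. Then pull the spring-loaded orange grip out until the white pointer on the green housing is level with the red clip, and finish while still holding it there - do not let go, because it springs back. Leave the model houses and the oil bottle where they stand.

Things in the scene. Friction and masses are not known exactly. Their poses are not given: they have to be found in the camera images.
- point_base: the fixed point pull. Green housing 120 x 56 x 42 mm high at x = +75 to +195 mm of this frame, on a dark foot plate 86 mm wide, 6 mm thick, x = +60 to +210 mm, both centred on y = 0. Origin: on the work surface under the centre of the orange grip when fully home. The grip pulls out along -x (away from the housing), roughly to the robot's left; z up
- pull_slide: the sliding part: orange grip, rod and white pointer, moving together in a straight line along x of point_base, axes parallel to it. Origin: on the work surface under the centre of the grip, moving with it. Starts fully home against its stop, pulls out up to 90 mm; a spring resists with about 5 N at home and 12 N fully out and returns it if released
- grip (a point): centre of the orange grip where to hold it, 48 mm above the surface. The grip is an upright block 16 mm thick along the pull (x of point_base), 32 mm wide across it, from 8 to 70 mm above the surface. Behind it 67 mm are free to the housing (52 mm to the foot plate), bridged only by the 8 mm rod, its top 20 mm above the surface
- pointer (a point): centre of the white pointer bar on top of the green housing, 54 mm above the surface; the bar is 5 mm thick along x of point_base and 24 mm across. It sits 165 mm behind the grip (at +x) and moves with it
- marker_mid (a point): centre of the red clip on top of the housing, beside the pointer's slot: 12 mm long along the pull. Axes parallel to point_base. It is fixed during the job; the pointer must be pulled out (towards -x) 40 to 75 mm, differing from run to run, to be level with it
- gas_tank: the white toy gas tank, loose, about 60 g, 34 x 84 x 46 mm high (x, y, z), standing on its two saddles in front of the grip. Origin: centre of its underside; y along the tank, z up
- tank_mid (a point): centre of the white gas tank, 24 mm above its underside, axes as the tank's. The tank body is 32 mm wide (x) and 80 mm long (y) and spans 10 to 42 mm above its underside: grasp across x. Its feet cover 26 x 50 mm
- plinth: bare grey concrete plinth, fixed, 100 x 100 x 6 mm, farther out and to the left of the tank. Origin: centre of its underside, on the work surface, z up
- house_red: bystander: red model house with a green roof, 61 x 67 x 67 mm, loose. Origin: centre of its underside
- house_beige: bystander: beige model house with a grey roof, 67 x 72 x 85 mm, loose. Origin: centre of its underside
- oiler: bystander: small oil bottle with a needle, 33 mm across, 100 mm high, loose. Origin: centre of its underside
Not all that is in view belongs to the job. There is more than one size of the gas_tank; the job needs the largest.

How it is judged:
By the outcome, as a careful person would: the job done as asked, in the order asked, and still so for the second after the job is handed in, while the arm keeps its last pose, push and grip.
It also fails if it takes over 54 s, if anything falls off the work surface, if the arm or the gripper's body presses on something with over 40 N, if the wrist force passes 120 N, or if a joint passes its speed limit or range.

## Working session

There is one attempt and no reset: what is moved stays moved. The work goes in short steps, Python scripts to look and compute and a tool call to move; the robot and the scene stay as the last step left them, time stands still between calls to the robot, and variables do not carry over. Pictures are saved under pics/ and viewed, at most 10 in all, crops included, and the job is handed in when it is done.

Besides the shell and the picture viewer there is one more tool, called after "Request:" as a command line: name --pt "numbers of a row" for each row, then --argument value for the rest. move_arm: Moves the arm, as the interface text tells. Its arguments: {"type":"object","properties":{"delta_pos":{"type":"array"},"yaw":{"type":"array"},"hand":{"type":"number"},"newtons":{"type":"number"}},"required":["delta_pos","yaw"]}

```bash
mkdir -p pics; cat > h.py <<'E'
import numpy as np, cv2
from rig import env
from scipy.spatial.transform import Rotation as R
def cloud(c):
    z=c["range_z"]; v,u=np.mgrid[:480,:640]
    p=np.stack([(u-c["cx"])/c["fx"]*z,(v-c["cy"])/c["fy"]*z,z],-1)
    return p@np.array(c["rotation"]).T+np.array(c["origin"])
def save(im,n): cv2.imwrite("pics/"+n,im[...,::-1])
E
python3 - <<'E'
from h import *
o=env.observe(); print(o["time"],o["tcp_pos"],R.from_rotvec(o["orientation"]).as_matrix().round(3).tolist(),env.grip_point_offset)
for n in ["top","scene"]:
    c=env.camera(n); save(c["image"],n+"0.png"); P=cloud(c); np.save(n+"P.npy",P)
    for l in ["gas_tank","plinth","pull_slide","point_base","house_red","house_beige","oiler"]:
        for s in env.silhouettes(l,n)[:4]:
            m=s["pixels"]&(c["range_z"]>0)
            if m.sum()<5: continue
            q=P[m]; print(n,l,round(s["conf"],2),np.round(s["pixel"]),m.sum(),np.median(q,0).round(3),np.percentile(q,2,0).round(3),np.percentile(q,98,0).round(3))
    for l in ["grip","pointer","marker_mid","tank_mid"]:
        for s in env.spot_point(l,n)[:4]:
            u,v=np.round(s["pixel"]).astype(int); print(n,l,round(s["conf"],2),u,v,P[v,u].round(3))
E
```

```text
0.0 [0.27419626 0.58869133 0.21363046] [[-0.907, 0.422, -0.001], [0.422, 0.907, -0.002], [-0.0, -0.002, -1.0]] 0.0187Traceback (most recent call last):
  File "<stdin>", line 4, in <module>
  File "h.py", line 7, in cloud
    return p@np.array(c["rotation"]).T+np.array(c["origin"])
           ~~~~~~~~~~~~~~~~~~~~~~~~~~~^~~~~~~~~~~~~~~~~~~~~~
ValueError: operands could not be broadcast together with shapes (480,640) (3,)
```

View pics/top0.png

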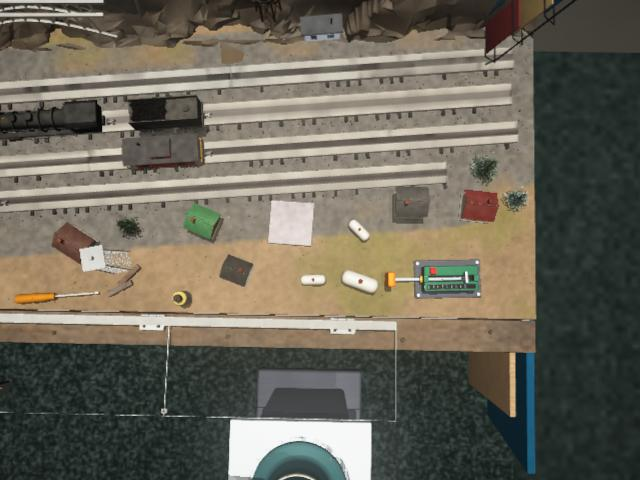

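The top view shows three white tanks: (360,282), which is the largest and lies next to the orange grip at (390,280); a small one at (313,280); and another small one at (358,230). The plinth is at (291,223). The camera's rotation is a rotation vector, so I'll fix the helper.

```bash
sed -i 's/np.array(c\["rotation"\]).T/R.from_rotvec(c["rotation"]).as_matrix().T/' h.py
python3 - <<'E'
from h import *
for n in ["top","scene"]:
    c=env.camera(n); save(c["image"],n+"0.png"); P=cloud(c); np.save(n+"P.npy",P)
    print(n,c["origin"],c["rotation"],c["fx"])
    if n=="top": save(cv2.resize(c["image"][190:320,260:500],(800,433),interpolation=cv2.INTER_CUBIC),"topcrop.png")
    for l in ["gas_tank","plinth","pull_slide","point_base","house_red","house_beige","oiler"]:
        for s in env.silhouettes(l,n)[:4]:
            m=s["pixels"]&(c["range_z"]>0)
            if m.sum()<5: continue
            q=P[m]; rc=cv2.minAreaRect(q[:,:2].astype(np.float32)*1000); print(n,l,round(s["conf"],2),np.round(s["pixel"]),m.sum(),np.median(q,0).round(3),"z",np.percentile(q[:,2],[2,98]).round(3),"rect",[np.round(a,1) for a in rc])
    for l in ["grip","pointer","marker_mid","tank_mid"]:
        for s in env.spot_point(l,n)[:4]:
            u,v=np.round(s["pixel"]).astype(int); print(n,l,round(s["conf"],2),u,v,P[v,u].round(3))
E
```

```text
top [ 0.44515247 -0.05144405  1.23608757] [-2.1988987   2.15706285 -0.07216705] 538.153802523233
top gas_tank 0.68 [310. 278.] 208 [ 0.467 -0.021  0.027] z [0.02  0.033] rect [array([467.4, -20.3]), array([18.1, 54.2]), np.float64(1.1)]
top gas_tank 0.65 [361. 280.] 560 [ 0.467 -0.125  0.039] z [-0.     0.047] rect [array([ 467.3, -127.3]), array([88.2, 35.6]), np.float64(70.7)]
top plinth 0.84 [288. 222.] 1854 [0.598 0.032 0.006] z [0.001 0.011] rect [array([598.5,  32.5]), array([ 99.9, 100.3]), np.float64(87.1)]
top plinth 0.33 [204. 219.] 892 [0.593 0.227 0.047] z [0.001 0.063] rect [array([594.9, 230.6]), array([67.9, 61.6]), np.float64(68.8)]
top pull_slide 0.61 [403. 280.] 315 [ 0.475 -0.226  0.023] z [0.013 0.073] rect [array([ 470.6, -274.6]), array([182.8,  28.3]), np.float64(89.8)]
top point_base 0.67 [446. 278.] 2713 [ 0.474 -0.317  0.022] z [0.001 0.069] rect [array([ 474.9, -294.7]), array([ 89. , 222.1]), np.float64(2.7)]
top house_red 0.9 [202. 220.] 839 [0.593 0.226 0.048] z [0.002 0.063] rect [array([594.8, 230.1]), array([66.9, 59.4]), np.float64(66.5)]
top house_b
[... 1757 characters left out ...]
93 [ 0.627 -0.25   0.055] z [0.002 0.078] rect [array([ 657.4, -226.3]), array([98.6, 97.5]), np.float64(87.5)]
scene house_beige 0.32 [310. 308.] 634 [ 0.457 -0.141  0.039] z [0.003 0.047] rect [array([ 462.3, -129.7]), array([79.7, 30.9]), np.float64(70.1)]
scene oiler 0.65 [213. 204.] 350 [0.416 0.26  0.037] z [0.001 0.072] rect [array([428.6, 306.5]), array([111.8,  36.4]), np.float64(75.8)]
scene grip 0.59 330 321 [ 0.462 -0.201  0.056]
scene pointer 0.57 392 390 [ 0.472 -0.36   0.057]
scene marker_mid 0.58 373 355 [ 0.487 -0.292  0.051]
scene tank_mid 0.71 309 305 [ 0.456 -0.14   0.042]
scene tank_mid 0.7 363 285 [ 0.58  -0.133  0.027]
scene tank_mid 0.67 288 277 [ 0.463 -0.041  0.028]
```

View pics/topcrop.png

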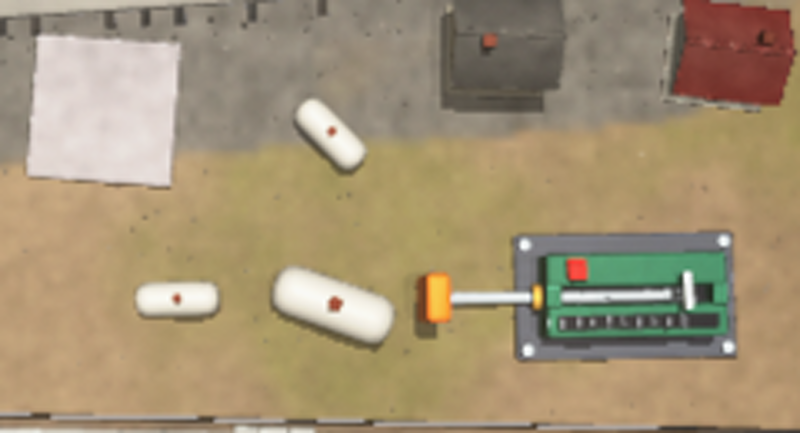

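View pics/scene0.png

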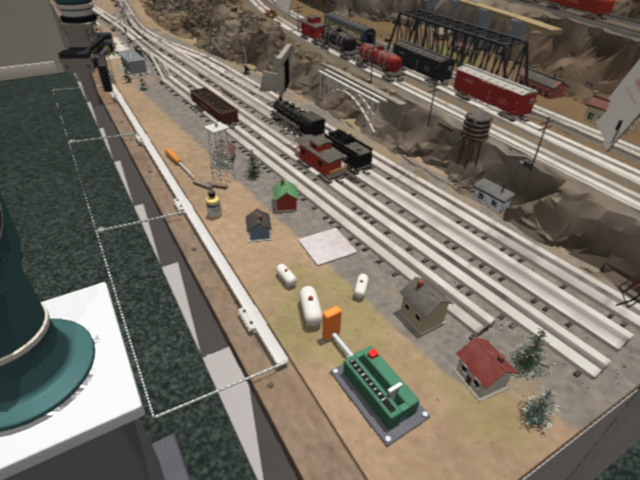

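Three white tanks are in view. The one at top pixel (360,282) is about 84 mm long; those at (313,280) and (358,230) are only about 54 mm. The crop confirms that the first is the largest and the one standing in front of the grip, so it's the right tank. Next I'll refine the axes by colour and check for tall obstacles.

```bash
python3 - <<'E'
from h import *
for n in ["top","scene"]:
    P=np.load(n+"P.npy"); im=cv2.imread(f"pics/{n}0.png"); hsv=cv2.cvtColor(im,cv2.COLOR_BGR2HSV); H,S,V=[hsv[...,i].astype(int) for i in range(3)]
    X,Y,Z=P[...,0],P[...,1],P[...,2]
    reg=(X>.38)&(X<.56)
    def rep(t,m):
        q=P[m]; 
        if len(q)<4: print(n,t,len(q));return
        r=cv2.minAreaRect(q[:,:2].astype(np.float32)*1000); print(n,t,len(q),q.mean(0).round(4),np.round(r[0],1),np.round(r[1],1),round(r[2],1))
    rep("tank",reg&(Y>-.185)&(Y<-.07)&(S<70)&(Z>.02)&(Z<.05))
    rep("tanktop",reg&(Y>-.185)&(Y<-.07)&(Z>.036)&(Z<.047))
    rep("grip",reg&(Y>-.24)&(Y<-.15)&(Z>.062)&(Z<.08))
    rep("house",reg&(Y>-.42)&(Y<-.22)&(abs(H-75)<20)&(S>90)&(Z>.035)&(Z<.05))
    rep("clip",reg&(Y>-.42)&(Y<-.22)&((H<6)|(H>174))&(S>150)&(Z>.03))
    rep("ptr",reg&(Y>-.42)&(Y<-.32)&(S<60)&(V>140)&(Z>.049))
    if n=="top":
        for y in np.arange(-.5,.8,.1):
            print("y%.1f"%y,[float(np.round(Z[(X>x)&(X<x+.1)&(Y>y)&(Y<y+.1)].max(initial=-1),2)) for x in np.arange(.1,.9,.1)])
E
```

```text
top tank 514 [ 0.4673 -0.1261  0.0382] [ 493.8 -142.4] [ 83.  106.1] 58.9
top tanktop 387 [ 0.4668 -0.1275  0.0404] [ 466.6 -135.9] [97.9 41.9] 87.9
top grip 112 [ 0.472  -0.1916  0.0689] [ 472.1 -191.5] [30.5 15.9] 0.6
top house 698 [ 0.4818 -0.3295  0.042 ] [ 477.6 -327.4] [ 53.3 119.1] 1.1
top clip 34 [ 0.4932 -0.2859  0.0503] [ 492.9 -285.7] [11.1 12.1] 1.5
top ptr 26 [ 0.4793 -0.3571  0.0571] [ 479.8 -357.2] [ 5.3 21.9] 90.0
y-0.5 [-0.72, -0.73, 0.01, 0.01, 0.01, 0.08, 0.1, 0.03]
y-0.4 [-0.72, -0.73, 0.01, 0.06, 0.05, 0.07, 0.06, 0.03]
y-0.3 [0.03, 0.03, 0.02, 0.05, 0.05, 0.09, 0.03, 0.03]
y-0.2 [0.04, -0.73, 0.02, 0.08, 0.03, 0.03, 0.03, 0.03]
y-0.1 [0.03, -0.73, 0.03, 1.24, 0.03, 0.03, 0.03, 0.03]
y-0.0 [0.04, -0.72, 0.03, 0.03, 0.01, 0.03, 0.03, 0.03]
y0.1 [0.04, -0.73, 0.02, 0.06, 0.06, 0.05, 0.03, 0.03]
y0.2 [0.04, 0.03, 0.03, 0.1, 0.07, 0.06, 0.12, 0.09]
y0.3 [0.04, 0.03, 0.03, 0.16, 0.16, 0.03, 0.12, 0.1]
y0.4 [0.04, 0.31, 0.02, 0.17, 0.17, 0.03, 0.11, 0.11]
y0.5 [0.04, 0.31, 0.03, 0.04, 0.07, 0.03, 0.11, 0.11]
y0.6 [0.04, -0.72, 0.03, 0.03, 0.01, 0.04, 0.1, 0.11]
y0.7 [-0.72, -0.73, -0.01, 0.0, 0.01, 0.02, 0.03, 0.03]
scene tank 653 [ 0.461  -0.1366  0.0369] [ 499.7 -142.8] [ 80.8 112.2] 69.9
scene tanktop 424 [ 0.4618 -0.1317  0.0405] [ 463.2 -128.7] [79. 28.] 71.3
scene grip 173 [ 0.4675 -0.1956  0.0687] [ 468.8 -193.9] [31.4 15.8] 1.5
scene house 1507 [ 0.473  -0.337   0.0418] [ 472.9 -329. ] [ 54.4 118.3] 1.9
scene clip 63 [ 0.4894 -0.2878  0.05  ] [ 489.8 -286.6] [12.  14.4] 88.3
scene ptr 60 [ 0.4777 -0.3583  0.0583] [ 477.6 -357.7] [23.9  5.3] 4.5
```

```bash
cat > plan.py <<'E'
# usage: rows(list of (x,y,z,deg of tool y, nrows)) from measured pose; prints tool-frame rows
from h import *
def rows(wps):
    o=env.observe(); p=np.array(o["tcp_pos"])*1e3; M=R.from_rotvec(o["orientation"])
    a0=np.degrees(np.arctan2(*M.as_matrix()[[1,0],1])); D=[];Yw=[]
    for x,y,z,a,n in wps:
        s=p.copy(); t=np.array([x,y,z])*1e3; b0=np.degrees(np.arctan2(*M.as_matrix()[[1,0],1]))
        for k in range(1,n+1):
            d=np.round(M.inv().apply(s+(t-s)*k/n-p)).astype(int)
            b=np.degrees(np.arctan2(*M.as_matrix()[[1,0],1])); w=round(-np.radians(b0+(a-b0)*k/n-b),2)
            p=p+M.apply(d); M=M*R.from_rotvec([0,0,w]); D.append(d.tolist()); Yw.append(float(w))
    for i in range(0,len(D),10): print(D[i:i+10],Yw[i:i+10])
    print("end",p.round(1),np.degrees(np.arctan2(*M.as_matrix()[[1,0],1])).round(1))
E
python3 -c "
from plan import *
rows([(.34,.32,.215,40,6),(.45,.08,.18,10,6),(.466,-.127,.1,-19.5,6),(.466,-.127,.1,-19.5,2)])"
```

```text
[[-29, -36, 0], [-31, -34, 0], [-34, -31, 0], [-36, -29, 0], [-38, -27, 0], [-40, -23, 0], [-42, -12, 6], [-44, -7, 6], [-43, -4, 5], [-44, -1, 6]] [0.07, 0.08, 0.07, 0.07, 0.07, 0.08, 0.09, 0.08, 0.09, 0.09]
[[-44, 4, 6], [-44, 7, 6], [-34, -3, 13], [-35, -1, 14], [-34, 3, 13], [-34, 6, 13], [-34, 8, 13], [-33, 11, 14], [0, 0, 0], [0, 0, 0]] [0.08, 0.09, 0.09, 0.08, 0.09, 0.08, 0.09, 0.09, -0.0, -0.0]
end [ 465.6 -127.3   99.6] -19.8
```

Request:
move_arm --pt "-29 -36 0" --pt "-31 -34 0" --pt "-34 -31 0" --pt "-36 -29 0" --pt "-38 -27 0" --pt "-40 -23 0" --pt "-42 -12 6" --pt "-44 -7 6" --pt "-43 -4 5" --pt "-44 -1 6" --yaw '[0.07,0.08,0.07,0.07,0.07,0.08,0.09,0.08,0.09,0.09]' --hand 0.7

```text
time: 2.5
tcp_pos: [0.4136, 0.1592, 0.1919]
orientation: [1.811, 2.567, 0.002]
ft_force: [-0.1, 0.4, 0.1]
gripper_width: 0.0641
grasp_force: 0.0
```

Request:
move_arm --pt "-44 4 6" --pt "-44 7 6" --pt "-34 -3 13" --pt "-35 -1 14" --pt "-34 3 13" --pt "-34 6 13" --pt "-34 8 13" --pt "-33 11 14" --pt "0 0 0" --pt "0 0 0" --yaw '[0.08,0.09,0.09,0.08,0.09,0.08,0.09,0.09,0,0]'

```text
time: 3.75
tcp_pos: [0.4658, -0.1267, 0.0997]
orientation: [-2.568, -1.808, -0.0]
ft_force: [-0.3, -0.3, 0.6]
gripper_width: 0.0644
grasp_force: 0.0
```

```bash
python3 - <<'E'
from plan import *
c=env.camera("wrist"); save(c["image"],"w1.png"); print(c["tool_from_camera"],c["fx"],c["cx"],c["cy"])
print([ (s["conf"],s["pixel"]) for s in env.spot_point("tank_mid","wrist")])
rows([(.466,-.127,.006,-19.5,7),(.466,-.127,.006,-19.5,3)])
E
```

```text
[[-6.34350760e-04 -9.63606427e-01 -2.67324243e-01  7.60046396e-02]
 [ 9.99999747e-01 -5.25499717e-04 -4.78728355e-04 -4.57630888e-04]
 [ 3.20826906e-04 -2.67324479e-01  9.63606517e-01 -1.69830267e-01]
 [ 0.00000000e+00  0.00000000e+00  0.00000000e+00  1.00000000e+00]] 371.64829954431775 314.18628523546494 241.54452959707064
[(0.78, [268.1, 107.1]), (0.73, [466.0, 192.6]), (0.69, [316.2, 251.0])]
[[0, 0, 13], [0, 0, 14], [0, 0, 13], [-1, 0, 14], [0, 0, 13], [0, 0, 14], [0, 0, 13], [0, 0, 0], [0, 0, 0], [0, 0, 0]] [-0.0, -0.0, -0.0, -0.0, -0.0, -0.0, -0.0, -0.0, -0.0, -0.0]
end [ 465.8 -126.9    5.9] -19.6
```

View pics/w1.png

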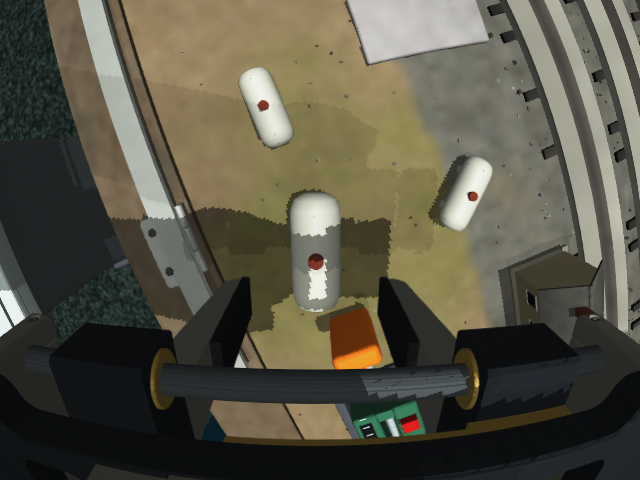

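The wrist view shows the large tank centred between the fingers (cap at (316,261)) with its axis square to the closing line. The grip at (355,340) is clear. I'll descend, grasp and lift.

Request:
move_arm --pt "0 0 13" --pt "0 0 14" --pt "0 0 13" --pt "0 0 14" --pt "0 0 13" --pt "0 0 14" --pt "0 0 13" --pt "0 0 0" --pt "0 0 0" --pt "0 0 0" --yaw '[0,0,0,0,0,0,0,0,0,0]'

```text
time: 5.1
tcp_pos: [0.4661, -0.1274, 0.0061]
orientation: [2.569, 1.807, 0.001]
ft_force: [0.2, 0.0, -0.3]
gripper_width: 0.0644
grasp_force: 0.0
```

Request:
move_arm --pt "0 0 0" --pt "0 0 0" --pt "0 0 0" --pt "0 0 0" --pt "0 0 0" --pt "0 0 0" --pt "0 0 0" --pt "0 0 -5" --pt "0 0 -10" --pt "0 0 -20" --yaw '[0,0,0,0,0,0,0,0,0,0]' --hand 0 --newtons 15

```text
time: 6.35
tcp_pos: [0.4651, -0.1273, 0.041]
orientation: [-2.569, -1.806, 0.002]
ft_force: [-0.1, -0.2, -0.8]
gripper_width: 0.032
grasp_force: 14.9
```

```bash
python3 - <<'E'
from plan import *
rows([(.466,-.127,.085,-19.5,3),(.5975,.032,.085,-2,8),(.5975,.032,.085,-2,1),(.5975,.032,.014,-2,6),(.5975,.032,.0125,-2,2)])
E
```

```text
[[0, 0, -15], [0, 0, -14], [1, 1, -15], [24, 9, 0], [24, 9, 0], [23, 11, 0], [23, 12, 0], [23, 12, 0], [22, 13, 0], [22, 14, 0]] [-0.0, -0.0, -0.0, -0.04, -0.04, -0.04, -0.04, -0.03, -0.04, -0.04]
[[21, 15, 0], [0, 0, 0], [0, 0, 12], [0, 0, 12], [0, 0, 11], [0, 0, 12], [0, 0, 12], [0, 0, 12], [0, 0, 1], [0, 0, 0]] [-0.04, -0.0, -0.0, -0.0, -0.0, -0.0, -0.0, -0.0, -0.0, -0.0]
end [597.5  32.3  12.8] -2.0
```

Request:
move_arm --pt "0 0 -15" --pt "0 0 -14" --pt "1 1 -15" --pt "24 9 0" --pt "24 9 0" --pt "23 11 0" --pt "23 12 0" --pt "23 12 0" --pt "22 13 0" --pt "22 14 0" --yaw '[0,0,0,-0.04,-0.04,-0.04,-0.04,-0.03,-0.04,-0.04]'

```text
time: 7.6
tcp_pos: [0.5824, 0.014, 0.0843]
orientation: [-2.3, -2.139, 0.0]
ft_force: [0.2, -0.2, -0.9]
gripper_width: 0.0318
grasp_force: 14.9
```

Request:
move_arm --pt "21 15 0" --pt "0 0 0" --pt "0 0 12" --pt "0 0 12" --pt "0 0 11" --pt "0 0 12" --pt "0 0 12" --pt "0 0 12" --pt "0 0 1" --pt "0 0 0" --yaw '[-0.04,0,0,0,0,0,0,0,0,0]'

```text
time: 8.85
tcp_pos: [0.598, 0.0322, 0.0126]
orientation: [-2.26, -2.182, 0.0]
ft_force: [0.9, 0.6, -0.3]
gripper_width: 0.0317
grasp_force: 15.0
```

```bash
python3 - <<'E'
from plan import *
o=env.observe(); print(o["tcp_pos"],o["grasp_force"],o["ft_force"])
c=env.camera("wrist"); save(c["image"],"w2.png")
E
```

```text
[0.59795453 0.03221916 0.01256084] 14.976566880941391 [ 0.94610455  0.56166972 -0.28402223]
```

View pics/w2.png

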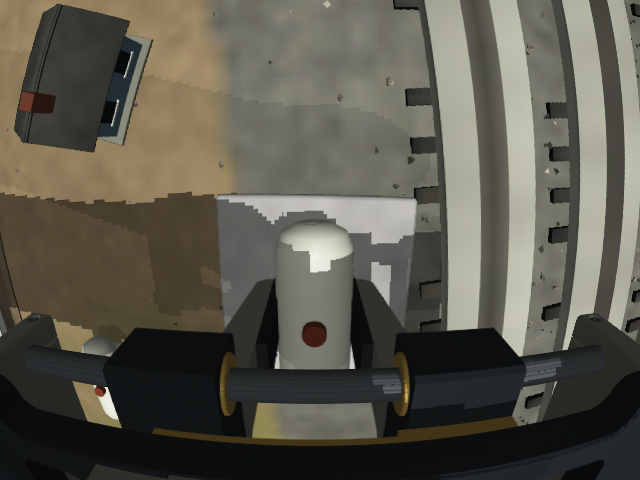

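The tank sits squarely over the plinth: tank centre at col 314, plinth spanning cols 218–416. I'll release and rise.

Request:
move_arm --pt "0 0 0" --pt "0 0 0" --pt "0 0 0" --pt "0 0 0" --pt "0 0 -5" --pt "0 0 -15" --pt "0 0 -25" --pt "0 0 -35" --pt "0 0 -30" --pt "0 0 0" --yaw '[0,0,0,0,0,0,0,0,0,0]' --hand 0.6

```text
time: 10.15
tcp_pos: [0.6, 0.0323, 0.1261]
orientation: [2.258, 2.18, 0.008]
ft_force: [1.0, -0.1, -1.3]
gripper_width: 0.0553
grasp_force: 0.0
```

```bash
python3 - <<'E'
from plan import *
o=env.observe(); print(np.round(o["joint_pos"],2))
rows([(.4705,-.193,.11,-88.3,18),(.4705,-.193,.11,-88.3,2)])
E
```

```text
[-0.45  0.51  0.45  1.83 -0.29  0.86  0.1 ]
[[-13, -7, 1], [-13, -5, 1], [-14, -5, 1], [-14, -3, 0], [-14, -3, 1], [-15, -1, 1], [-14, 1, 1], [-14, 1, 1], [-15, 3, 1], [-13, 3, 0]] [0.08, 0.09, 0.08, 0.08, 0.09, 0.08, 0.09, 0.08, 0.08, 0.09]
[[-14, 5, 1], [-13, 6, 1], [-13, 8, 1], [-12, 8, 1], [-11, 9, 1], [-10, 10, 0], [-10, 11, 1], [-8, 11, 1], [0, 0, 0], [0, 0, 0]] [0.08, 0.08, 0.09, 0.08, 0.08, 0.09, 0.08, 0.09, -0.0, -0.0]
end [ 470.8 -192.7  110. ] -88.5
```

Request:
move_arm --pt "-13 -7 1" --pt "-13 -5 1" --pt "-14 -5 1" --pt "-14 -3 0" --pt "-14 -3 1" --pt "-15 -1 1" --pt "-14 1 1" --pt "-14 1 1" --pt "-15 3 1" --pt "-13 3 0" --yaw '[0.08,0.09,0.08,0.08,0.09,0.08,0.09,0.08,0.08,0.09]'

```text
time: 11.4
tcp_pos: [0.5252, -0.0927, 0.1141]
orientation: [-2.955, -1.066, 0.002]
ft_force: [0.2, 0.1, 0.2]
gripper_width: 0.055
grasp_force: 0.0
```

Request:
move_arm --pt "-14 5 1" --pt "-13 6 1" --pt "-13 8 1" --pt "-12 8 1" --pt "-11 9 1" --pt "-10 10 0" --pt "-10 11 1" --pt "-8 11 1" --pt "0 0 0" --pt "0 0 0" --yaw '[0.08,0.08,0.09,0.08,0.08,0.09,0.08,0.09,0,0]'

```text
time: 12.65
tcp_pos: [0.4689, -0.1923, 0.1075]
orientation: [-3.141, -0.043, 0.0]
ft_force: [-0.7, -0.2, 0.2]
gripper_width: 0.0552
grasp_force: 0.0
```

```bash
python3 - <<'E'
from plan import *
c=env.camera("wrist"); o=env.observe(); save(c["image"],"w3.png")
M=R.from_rotvec(o["orientation"]).as_matrix(); T=np.array(c["tool_from_camera"])
for l,z in [("grip",.048),("pointer",.054),("marker_mid",.052)]:
    for s in env.spot_point(l,"wrist")[:2]:
        d=np.array(s["pixel"])-[c["cx"],c["cy"]]; r=np.hypot(*d); th=r/c["fx"]
        ray=M@T[:3,:3]@np.r_[d/r*np.sin(th),np.cos(th)]; og=o["tcp_pos"]+M@T[:3,3]
        print(l,round(s["conf"],2),s["pixel"],(og+ray*(z-og[2])/ray[2]).round(4))
c=env.camera("top"); P=cloud(c); m=(abs(P[...,0]-.598)<.06)&(abs(P[...,1]-.032)<.06)&(P[...,2]>.03)
q=P[m]; rc=cv2.minAreaRect(q[:,:2].astype(np.float32)*1000) if len(q)>5 else 0; print("tank",rc,q[:,2].max())
rows([(.4705,-.193,.029,-88.3,7),(.4705,-.193,.029,-88.3,3)])
E
```

```text
grip 0.6 [317.5, 252.4] [ 0.4732 -0.1933  0.048 ]
pointer 0.73 [542.1, 252.3] [ 0.4786 -0.3556  0.054 ]
marker_mid 0.74 [457.6, 233.0] [ 0.49   -0.2851  0.052 ]
tank ((598.0297241210938, 33.50739288330078), (81.33089447021484, 33.45415496826172), 88.27457427978516) 0.05727133971661402
[[0, 0, 11], [0, 0, 11], [1, 0, 12], [0, 0, 11], [0, 0, 11], [0, 1, 11], [1, 0, 12], [0, 0, 0], [0, 0, 0], [0, 0, 0]] [-0.0, -0.0, -0.0, -0.0, -0.0, -0.0, -0.0, -0.0, -0.0, -0.0]
end [ 471.  -193.3   28.6] -88.5
```

View pics/w3.png

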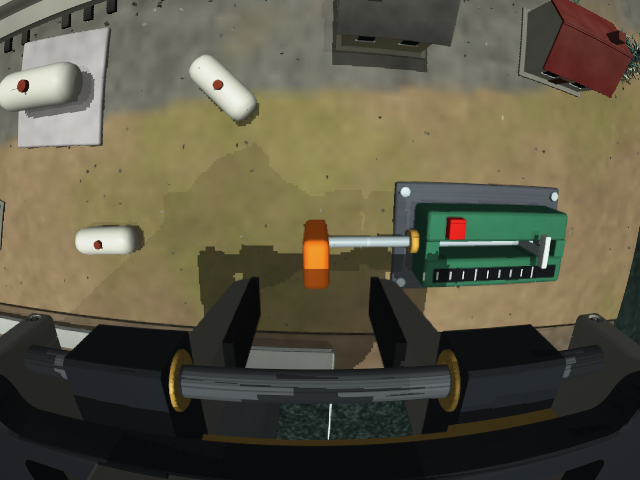

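The wrist view shows the tank standing on the plinth at (45,88) and the grip centred between the fingers at (316,253). The pointer is at (543,252) and the clip at (457,229). I'll descend and grip.

Request:
move_arm --pt "0 0 11" --pt "1 0 11" --pt "1 0 11" --pt "1 0 11" --pt "0 0 11" --pt "0 1 12" --pt "0 0 11" --pt "0 0 0" --pt "0 0 0" --pt "0 0 0" --yaw '[0,0,0,0,0,0,0,0,0,0]'

```text
time: 14.15
tcp_pos: [0.4721, -0.1938, 0.03]
orientation: [3.141, 0.04, 0.001]
ft_force: [0.4, -0.6, -0.5]
gripper_width: 0.0551
grasp_force: 0.0
```

Request:
move_arm --pt "0 0 0" --pt "0 0 0" --pt "0 0 0" --pt "0 0 0" --pt "0 0 0" --pt "0 0 0" --pt "0 0 0" --pt "0 0 0" --pt "0 0 0" --pt "0 0 0" --yaw '[0,0,0,0,0,0,0,0,0,0]' --hand 0 --newtons 40

```text
time: 15.4
tcp_pos: [0.4718, -0.1932, 0.0296]
orientation: [-3.141, -0.041, 0.0]
ft_force: [0.2, 3.6, 3.6]
gripper_width: 0.0157
grasp_force: 40.0
```

```bash
cat > ptr.py <<'E'
from h import *
c=env.camera("wrist"); o=env.observe(); print(o["time"],o["tcp_pos"],o["ft_force"],o["grasp_force"])
M=R.from_rotvec(o["orientation"]).as_matrix(); T=np.array(c["tool_from_camera"])
print("toolY",M[:,1].round(3),"f",c["fx"])
save(cv2.resize(c["image"][130:350,240:640],(800,440),interpolation=cv2.INTER_CUBIC),"w%d.png"%(o["time"]*10))
u=np.array([-.033,.9994,0]); g=[]
for l,z in [("pointer",.054),("marker_mid",.052)]:
    for s in env.spot_point(l,"wrist")[:1]:
        d=np.array(s["pixel"])-[c["cx"],c["cy"]]; r=np.hypot(*d); th=r/c["fx"]
        ray=M@T[:3,:3]@np.r_[d/r*np.sin(th),np.cos(th)]; og=o["tcp_pos"]+M@T[:3,3]
        q=og+ray*(z-og[2])/ray[2]; g.append(q@u); print(l,round(s["conf"],2),s["pixel"],q.round(4))
if len(g)==2: print("wrist remaining mm",1e3*(g[1]-g[0]))
for n in ["top","scene"]:
    c=env.camera(n); P=cloud(c); hsv=cv2.cvtColor(c["image"],cv2.COLOR_RGB2HSV); H,S,V=[hsv[...,i].astype(int) for i in range(3)]
    X,Y,Z=P[...,0],P[...,1],P[...,2]; reg=(X>.42)&(X<.52)&(Y>-.4)&(Y<-.25)
    k=P[reg&((H<6)|(H>174))&(S>150)&(Z>.04)&(Z<.06)]; w=P[reg&(S<60)&(V>120)&(Z>.0525)&(Z<.064)]
    if len(k)>3 and len(w)>3:
        a,b=[(q[:,:2]@u[:2]) for q in (k,w)]; print(n,len(k),len(w),"remaining mm",1e3*((a.min()+a.max())/2-(b.min()+b.max())/2),1e3*(np.median(a)-np.median(b)),"ext",1e3*np.ptp(a),1e3*np.ptp(b))
E
python3 ptr.py
```

```text
15.45 [ 0.47175858 -0.19319145  0.02958991] [-0.53532371  4.57626923  3.24610781] 39.98288333415985
toolY [ 0.026 -1.    -0.001] f 371.64829954431775
pointer 0.93 [608.9, 301.4] [ 0.4762 -0.3568  0.054 ]
marker_mid 0.9 [507.6, 272.2] [ 0.4935 -0.282   0.052 ]
wrist remaining mm 74.09692372876408
scene 63 72 remaining mm 69.7721373644175 70.47092530084132 ext 11.677856940907782 6.317941696051488
```

Firmly gripped (15.7 mm). I'll pull 64 mm, then measure the remainder.

Request:
move_arm --pt "0 -6 0" --pt "0 -8 0" --pt "0 -8 0" --pt "0 -8 0" --pt "0 -8 0" --pt "0 -8 0" --pt "0 -8 0" --pt "0 -6 0" --pt "0 -4 0" --pt "0 0 0" --yaw '[0,0,0,0,0,0,0,0,0,0]'

```text
time: 16.9
tcp_pos: [0.4696, -0.1338, 0.0296]
orientation: [3.135, 0.036, 0.001]
ft_force: [-1.0, -9.0, -2.5]
gripper_width: 0.0159
grasp_force: 40.0
```

```bash
python3 ptr.py; ls pics
```

```text
16.95 [ 0.46960634 -0.13389202  0.02961419] [-0.87460932 -8.14530754 -4.07683286] 40.038501620292664
toolY [ 0.022 -1.     0.006] f 371.64829954431775
pointer 0.66 [608.6, 295.4] [ 0.4766 -0.2969  0.054 ]
marker_mid 0.6 [591.2, 271.0] [ 0.4906 -0.279   0.052 ]
wrist remaining mm 17.42852240736925
top 34 23 remaining mm 10.937356922923636 10.793243428558362 ext 12.071819593654443 3.6866619044784166
scene 44 62 remaining mm 11.850925899232811 13.240004121714888 ext 11.229914732070744 6.085204143168932
scene0.png
top0.png
topcrop.png
w1.png
w154.png
w169.png
w2.png
w3.png
```

Request:
move_arm --pt "0 -4 0" --pt "0 -4 0" --pt "0 -3 0" --pt "0 0 0" --pt "0 0 0" --pt "0 0 0" --pt "0 0 0" --pt "0 0 0" --pt "0 0 0" --pt "0 0 0" --yaw '[0,0,0,0,0,0,0,0,0,0]'

```text
time: 18.4
tcp_pos: [0.4693, -0.1234, 0.0296]
orientation: [3.135, 0.034, 0.001]
ft_force: [-1.6, -9.6, -2.1]
gripper_width: 0.016
grasp_force: 40.0
```

```bash
python3 ptr.py; python3 -c "
from h import *
a=env.camera('top'); b=env.camera('scene')
A=cv2.resize(a['image'][250:310,370:490],(800,400),interpolation=cv2.INTER_CUBIC)
s=b['image'][325:425,320:440]; save(np.hstack([A[:,300:700],cv2.resize(s,(400,400),interpolation=cv2.INTER_CUBIC)]),'fin.png')"
```

```text
18.45 [ 0.46924564 -0.1233957   0.02961567] [-1.0653631  -9.94372487 -2.77568671] 40.047839283943176
toolY [ 0.022 -1.     0.007] f 371.64829954431775
pointer 0.7 [608.2, 295.0] [ 0.4763 -0.286   0.054 ]
marker_mid 0.63 [602.3, 269.2] [ 0.491  -0.2774  0.052 ]
wrist remaining mm 8.113618851930626
top 28 26 remaining mm 0.6472946197377261 1.8763593679326784 ext 11.7721784884518 5.466552023703219
scene 34 60 remaining mm -0.37237359022024297 -2.501499298273646 ext 9.48804589129587 5.879703880905584
```

View pics/fin.png

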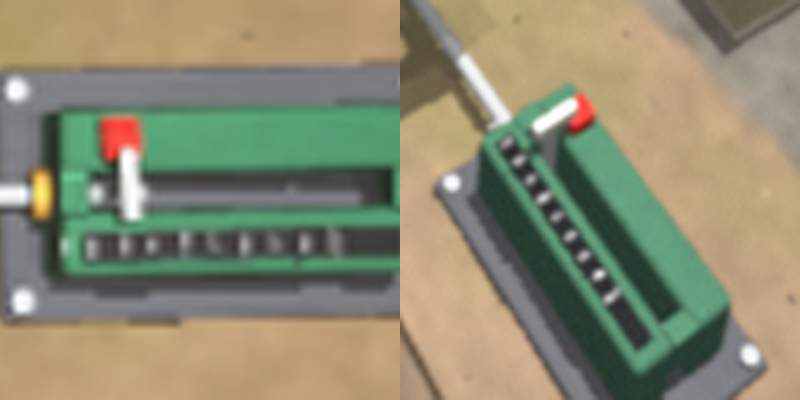

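The crop shows the pointer's tip almost level with the red clip. It is still about 1–1.5 mm short by the top view and by the 71 mm measured from home, so I'll nudge it 1 mm.

Request:
move_arm --pt "0 -1.2 0" --pt "0 0 0" --pt "0 0 0" --pt "0 0 0" --pt "0 0 0" --pt "0 0 0" --pt "0 0 0" --pt "0 0 0" --pt "0 0 0" --pt "0 0 0" --yaw '[0,0,0,0,0,0,0,0,0,0]'

```text
time: 20.0
tcp_pos: [0.4692, -0.1223, 0.0296]
orientation: [3.134, 0.034, 0.001]
ft_force: [-0.4, -10.2, -3.5]
gripper_width: 0.0161
grasp_force: 40.1
```

```bash
python3 ptr.py; python3 -c "
from h import *
print(env.hand_in())"
```

```text
20.05 [ 0.46924333 -0.12235691  0.02962593] [ -2.10825649 -10.27213277  -3.14660517] 40.05071997642517
toolY [ 0.022 -1.     0.007] f 371.64829954431775
pointer 0.61 [609.1, 295.6] [ 0.4759 -0.286   0.054 ]
marker_mid 0.8 [608.3, 267.9] [ 0.4917 -0.2814  0.052 ]
wrist remaining mm 4.119873135665975
top 27 20 remaining mm 0.000856491045642116 1.4400576162247325 ext 11.85465255978757 3.4778659694458813
scene 38 58 remaining mm -1.142091195516004 -3.4165488122824827 ext 10.635639863080637 6.2020706753589945
the job is handed in; nothing more can be done
None
```

I handed the job in with the large tank upright and released on the middle of the plinth, and the gripper still holding the grip about 71 mm out, where the top and scene cameras put the pointer within about 1 mm of level with the red clip (the less reliable wrist view read 4 mm short).

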